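Switch off the crossbar isolator

TASK

Two lever isolators are screwed to the bench and both are switched on. Switch off the one whose lever ends in a crossbar: throw its lever right over to the end with the padlock staple, so that it snaps fully home, and let go. Leave the isolator with the ball-ended lever switched on.

Things in the scene. Friction and masses are not known exactly. Their poses are not given: they have to be found in the camera images.
- bar_isolator: Isolator to switch off, fixed to the bench: grey housing 130 x 78 mm, top at z 52 mm, on a flange 160 x 100 mm. Origin: centre of underside, on the bench; z up; x along its length from the ON end (-x) to the OFF end (+x), where a padlock staple 79 mm high stands at x = 52 mm. Hinge along y, at z 64 mm; its cheeks reach z 77 mm. The other isolator is at least 200 mm away, centre to centre.
- bar_grip (a point): Centre of the lever's crossbar: a round black bar 16 mm in diameter, 70 mm long, parallel to the isolator's y, 95 mm from the hinge. Stem below it 14 mm wide, 10 mm thick. In the isolator's frame: ON x -61, z 137 mm; upright x 0, z 159 mm; OFF x +61, z 137 mm. Only the point counts, not its axes.
- bar_lever (a joint): Crossbar lever angle, rad: 0 = ON (leans 40 degrees from vertical to the isolator's -x), 0.7 = upright, 1.4 = OFF (leans 40 degrees to +x, the staple end). It swings in the isolator's x-z plane. A spring holds it at either stop: about 5 N at the crossbar moves it off ON, falling to none at upright; past upright it snaps to OFF by itself.
- ball_lever (a joint): Lever angle, rad, of the other isolator: same housing and lever length, but the lever ends in a black ball 30 mm in diameter instead of a crossbar. 0 = ON (leans away from its staple end), 1.4 = OFF. It starts at ON and must stay there.

How it is judged:
By the outcome, as a careful person would: the job done as asked, in the order asked, and still so for the second after the job is handed in, with the robot touching nothing.
It also fails if it takes over 27 s, if anything falls off the work surface, if the arm or the gripper's body presses on something with over 40 N, if the wrist force passes 120 N, or if a joint passes its speed limit or range.

ROBOT

A 6-joint arm with a two-finger parallel gripper is mounted at the origin on the work surface; the furniture and walls round the work are solid. World frame = base frame: x ahead of the robot, y to its left, z up, the work surface at z = 0. Lengths are in m, angles in rad, forces in N, time in s.
With the tool pointing down it reaches from about 0.4 to 0.825 m from the base axis. Payload 7 kg.
Tool frame: the origin (TCP) lies midway between the tips of the shut fingers; the grasp point (between the pads) lies hold_point_z behind it (hold_point_z is the distance from the TCP to the grasp point, in m); z points along the fingers, y is the line along which they close (so a half turn about z gives the same grasp; the last joint's range is limited). The gripper opens to 88 mm and grips with 3 to 60 N. Pads are 19 mm wide; open, the fingers measure 130 mm over their backs; the gripper's body (78 mm by 193 mm) begins 47 mm behind the grasp point.
Start: joints at [-0.989, 0.359, 0.012, 0, -1.224, -0.288], TCP at [0.195, -0.646, 0.227] pointing down, gripper open.
Joint ranges: [-3.07, 3.07], [-1.43, 2.12], [-1.02, 1.25], [-3.03, 1.67], [-3.05, -0], [-3.03, 3.03]. Speed limits (rad/s): [2.39, 2.39, 3.01, 3.14, 3.14, 3.14].

INTERFACE

Orientations are given as [roll, pitch, yaw] about the fixed x, y, z axes, in that order (R = Rz(yaw) Ry(pitch) Rx(roll)).
In Python, from station import * gives the robot as it stands.
- The arm moves only by the tool apply_moves, never from a script. Its argument "steps" is a list of rows, each an object with "translation": the shift along the world's x, y, z scaled (see below), a list of three; "rotation": the turn, a rotation vector about the world's x, y, z scaled (see below), a list of three. A call has exactly 10 rows; each row is the pose to reach, as a shift and turn from the pose commanded when the call began; what a row does not reach only later rows make up. The controller multiplies each number of a shift by 250 mm and each number of a turn by 30 degrees. A row lasts 1/12 s, in which the tool goes at most 41.7 mm and 7.16 degrees, less where a joint would pass 70% of its speed; a pose out of reach is approached as far as the arm can. A call with a number of a shift or a turn outside -1 to 1 is refused whole. A call with a gripper value outside its range is refused whole. "jaw" is the closure, from -1 (fully open) to 1 (shut), so that 0 is half open, set as the call begins (left out, the last holds). The fingers move at their own pace and stop on an object; "newtons" is the grip in N (left out, the last holds). Time passes only in rows, so rows that repeat a pose let the fingers close, or fill a call up. It gives the time, the measured TCP pose, the force, the opening and the grip force at its end, in the units of the state.
- get_state(): the state, without advancing time (a new reading comes with each control period).
- grab_frame(name): name is "scene" or "top" or "wrist"; returns the picture (420x560x3 uint8, blue, green, red); there is no depth.
- camera_model(name): a dict with "fx", "fy", "cx", "cy" (pixels), "xyz" and "rotation" of the camera in the world. Camera axes: x right, y down, z forward; pixel columns grow to the right and rows downward; lengths in m; the calibration is good to about 2 mm. The wrist camera is an equidistant fisheye: a pixel r from the principal point sees the ray r / f radians off the axis. A picture is of the moment at which its call begins: read the wrist's pose just before it. camera_model takes no time and is no camera call; for the wrist camera it gives the pose at the moment of the call.
- job_done(): hands the job in; it is judged then, once.
The state is a dict: "t": time; "q": joint angles; "qd": joint speeds; "joint_efforts": joint torques, N m; "eef_pos": TCP position; "ee_rot": TCP orientation; "force": force on the tool from outside, world axes, zero at the start; "moment": the same for the moment, N m; "width": finger opening in m; "gripper_force": force on a finger pad.
Only numpy, scipy, OpenCV 4.12 (cv2) and the standard library are available. Lean on these libraries where they do the work, as an engineer would, in place of code of your own. Each camera call takes 0.05 s, during which the arm holds its last target. There are 200 camera calls.

## Working session

There is one attempt and no reset: what is moved stays moved. The work goes in short steps, Python scripts to look and compute and a tool call to move; the robot and the scene stay as the last step left them, time stands still between calls to the robot, and variables do not carry over. Pictures are saved under pics/ and viewed, at most 10 in all, crops included, and the job is handed in when it is done.

Besides the shell and the picture viewer there is one more tool, called after ">>>" by a JSON object that holds its "fn" and its "kwargs", one argument or row to a line. apply_moves: Moves the arm, as the interface text tells. Shifts and turns lie within -1 to 1; 1 stands for 250 mm of shift or 30 degrees of turn. Its arguments: {"type":"object","properties":{"steps":{"type":"array"},"jaw":{"type":"number"},"newtons":{"type":"number"}},"required":["steps"]}

```bash
mkdir -p pics
python3 - <<'E'
from station import *
import cv2
s=get_state();print({k:s[k] for k in('t','eef_pos','ee_rot','width','force')}, s.get('hold_point_z'))
for n in('scene','top'):
    print(n,camera_model(n)); cv2.imwrite(f'pics/{n}0.png',grab_frame(n))
E
ls
```

```text
{'t': 0.0, 'eef_pos': array([ 0.19530264, -0.64559565,  0.22560333]), 'ee_rot': array([ 3.13989593e+00, -1.48674651e-04, -2.84790711e+00]), 'width': 0.08743408410943378, 'force': array([ 0.71293046, -0.43626757, -0.06631239])} None
scene {'fx': 544.6653366996568, 'fy': 544.6653366996568, 'cx': 277.4437509952486, 'cy': 209.5922114695864, 'xyz': array([0.07067132, 0.6541163 , 0.9586808 ]), 'rotation': array([-2.36422928e+00, -2.78970476e-04, -2.60626627e+00])}
top {'fx': 467.34104256986024, 'fy': 467.34104256986024, 'cx': 281.21345094688417, 'cy': 203.4789854051552, 'xyz': array([ 0.3741066 , -0.04697632,  1.13702178]), 'rotation': array([-3.01094607, -0.03758177, -1.56816407])}
pics
```

View pics/scene0.png

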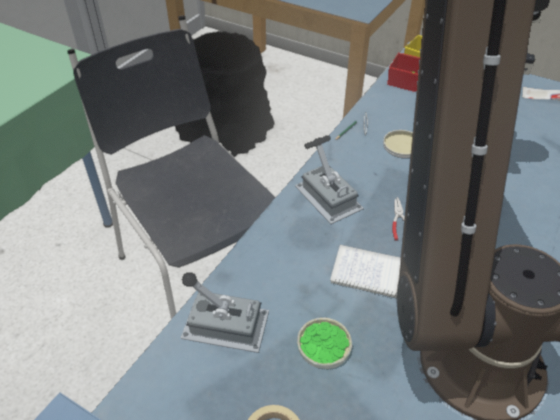

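View pics/top0.png

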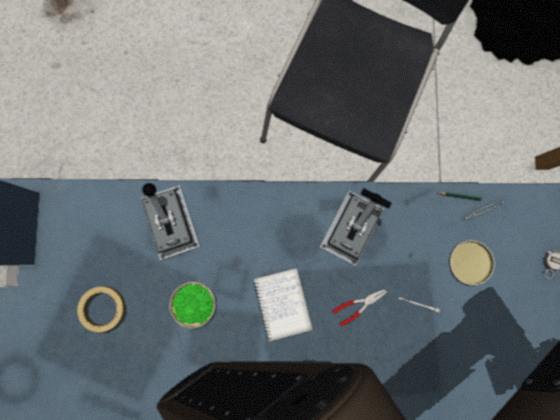

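The scene view shows the crossbar isolator at about (330,190) with its bar at (318,142), and the ball lever at (190,280). In the top view the crossbar is at about (376,198) and its housing at (352,227). I'll enlarge both.

Run:
```python
import cv2,numpy as np
a=cv2.imread('pics/scene0.png')[125:225,285:375]; b=cv2.imread('pics/top0.png')[175:275,310:400]
im=np.hstack([cv2.resize(x,None,fx=4.4,fy=4.4,interpolation=cv2.INTER_CUBIC) for x in(a,b)])
for i in range(0,9): 
    for o in(0,396): cv2.line(im,(o+44*i,0),(o+44*i,5),(0,0,255),1)
for j in range(10): cv2.line(im,(0,44*j),(5,44*j),(0,0,255),1); cv2.line(im,(396,44*j),(401,44*j),(0,0,255),1)
cv2.imwrite('pics/crop.png',im);print(im.shape)
```

```text
(440, 792, 3)
```

View pics/crop.png

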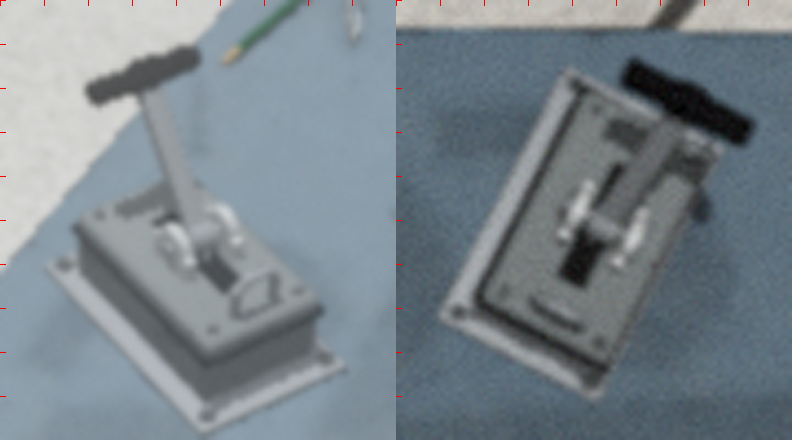

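The crop shows the crossbar running from (306,146) to (329,138) in the scene view and from (363,191) to (390,205) in the top view. The hinge is at (331.4,179) and (357,226.6), and the staple at (343,191) and (346,246). I'll triangulate these.

```bash
cat > h.py <<'E'
import numpy as np
from scipy.spatial.transform import Rotation as R
from station import *
def ray(n,p,m=None):
    m=m or camera_model(n); x=(p[0]-m['cx'])/m['fx']; y=(p[1]-m['cy'])/m['fy']
    d=np.array([x,y,1.])
    if n=='wrist':
        r=np.hypot(x,y); d=np.array([x/r*np.sin(r),y/r*np.sin(r),np.cos(r)])
    d=R.from_euler('xyz',m['rotation']).apply(d); return np.array(m['xyz']),d/np.linalg.norm(d)
def tri(*rs):
    A=sum(np.eye(3)-np.outer(d,d) for o,d in rs); b=sum((np.eye(3)-np.outer(d,d))@o for o,d in rs)
    X=np.linalg.solve(A,b); return X,[np.linalg.norm(np.cross(X-o,d)) for o,d in rs]
E
python3 - <<'E'
from h import *
np.set_printoptions(precision=4,suppress=True)
P={}
for k,s,t in (('A',(305.9,146.1),(362.7,191.4)),('B',(329.1,138),(390,205.2)),('mid',(317.5,142),(376.35,198.3)),('hinge',(331.4,179.1),(357,226.6)),('staple',(343.2,191.4),(346.4,245.9))):
    P[k],e=tri(ray('scene',s),ray('top',t)); print(k,P[k],e)
def onz(p,z):
    o,d=ray('top',p); return o+d*(z-o[2])/d[2]
g=onz((376.35,198.3),.137);h=onz((357,226.6),.064);print(g,h,np.linalg.norm((g-h)[:2]),np.degrees(np.arctan2(*(h-g)[1::-1])))
a=onz((362.7,191.4),.137);b=onz((390,205.2),.137);print(a,b,np.degrees(np.arctan2(*(b-a)[1::-1])),np.linalg.norm(a-b))
c=[onz((310+(x-396)/4.4,175+y/4.4),.004) for x,y in((570,68),(440,315),(600,397))]
print(c, np.degrees(np.arctan2(*(c[1]-c[0])[1::-1])),np.linalg.norm(c[1]-c[0]),np.linalg.norm(c[1]-c[2]),'ctr',(c[0]+c[2])/2)
b=onz((149,190),.137);print('ball',b)
E
```

```text
A [ 0.5343 -0.2625  0.1343] [np.float64(0.00030639198878673466), np.float64(0.000306391988786756)]
B [ 0.5039 -0.3236  0.13  ] [np.float64(0.000780058633233954), np.float64(0.0007800586332340254)]
mid [ 0.5193 -0.2929  0.1321] [np.float64(9.964793016961747e-05), np.float64(9.964793016967458e-05)]
hinge [ 0.4622 -0.2639  0.06  ] [np.float64(0.0008537553563723381), np.float64(0.0008537553563725645)]
staple [ 0.4175 -0.2381  0.0612] [np.float64(0.0006069554253196152), np.float64(0.0006069554253197473)]
[ 0.5187 -0.2917  0.137 ] [ 0.4626 -0.2628  0.064 ] 0.06307248332233793 152.69073403320152
[ 0.5336 -0.2621  0.137 ] [ 0.5037 -0.3213  0.137 ] -116.77365497358976 0.06639726572325867
[array([ 0.5569, -0.258 ,  0.004 ]), array([ 0.4185, -0.1836,  0.004 ]), array([ 0.3739, -0.2715,  0.004 ])] 151.7548987894782 0.15717707023742297 0.09860817412764702 ctr [ 0.4654 -0.2648  0.004 ]
ball [0.5327 0.1996 0.137 ]
```

Bar centre comes out at about (0.519,-0.292,0.132), hinge at (0.4625,-0.263,0.06) and the OFF direction at about 152.5°. Triangulated heights match the text within 5 mm, and the 63 mm lean matches too. I'll push with shut fingers from behind the bar, so first I move to (0.551,-0.309) and turn about -45°.

>>> {"fn": "apply_moves", "kwargs": {
  "steps": [
    {"translation": [0.035,0.035,0],"rotation": [0,0,-0.04]},
    {"translation": [0.11,0.1,0],"rotation": [0,0,-0.11]},
    {"translation": [0.19,0.18,0],"rotation": [0,0,-0.2]},
    {"translation": [0.28,0.27,0],"rotation": [0,0,-0.3]},
    {"translation": [0.38,0.355,0],"rotation": [0,0,-0.4]},
    {"translation": [0.47,0.44,0],"rotation": [0,0,-0.5]},
    {"translation": [0.55,0.52,0],"rotation": [0,0,-0.58]},
    {"translation": [0.63,0.6,0],"rotation": [0,0,-0.67]},
    {"translation": [0.69,0.65,0],"rotation": [0,0,-0.73]},
    {"translation": [0.71,0.67,0],"rotation": [0,0,-0.75]}
  ],
  "jaw": 1,
  "newtons": 10
}}

```text
t: 0.93
eef_pos: [0.3747, -0.4767, 0.2263]
ee_rot: [3.141, -0.0, 3.043]
force: [0.2, -0.8, -0.5]
width: 0.0266
gripper_force: 0.0
```

>>> {"fn": "apply_moves", "kwargs": {
  "steps": [
    {"translation": [0.035,0.035,0],"rotation": [0,0,-0.04]},
    {"translation": [0.11,0.1,0],"rotation": [0,0,-0.11]},
    {"translation": [0.19,0.18,0],"rotation": [0,0,-0.2]},
    {"translation": [0.28,0.27,0],"rotation": [0,0,-0.3]},
    {"translation": [0.38,0.355,0],"rotation": [0,0,-0.4]},
    {"translation": [0.47,0.44,0],"rotation": [0,0,-0.5]},
    {"translation": [0.55,0.52,0],"rotation": [0,0,-0.58]},
    {"translation": [0.63,0.6,0],"rotation": [0,0,-0.67]},
    {"translation": [0.69,0.65,0],"rotation": [0,0,-0.73]},
    {"translation": [0.71,0.67,0],"rotation": [0,0,-0.75]}
  ]
}}

```text
t: 1.77
eef_pos: [0.552, -0.3096, 0.226]
ee_rot: [-3.142, -0.001, 2.65]
force: [-0.6, -0.6, -0.5]
width: 0.0007
gripper_force: 0.0
```

Run:
```python
from station import *
import cv2
s=get_state();print({k:s[k] for k in('t','eef_pos','ee_rot','width','force')},list(s)); print(camera_model('wrist'))
cv2.imwrite('pics/w1.png',grab_frame('wrist'))
```

```text
{'t': 1.7667, 'eef_pos': array([ 0.55202313, -0.30960126,  0.22595144]), 'ee_rot': array([-3.14156765e+00, -5.63805542e-04,  2.65035999e+00]), 'width': 0.000681146423722821, 'force': array([-0.59615762, -0.62065683, -0.52706326])} ['t', 'q', 'qd', 'joint_efforts', 'eef_pos', 'ee_rot', 'force', 'moment', 'gripper_force', 'width']
{'fx': 325.19226210127806, 'fy': 325.19226210127806, 'cx': 274.0434231615683, 'cy': 210.14763480147604, 'xyz': array([ 0.48965644, -0.27738574,  0.38331675]), 'rotation': array([2.87622677e+00, 1.76253649e-04, 1.07953090e+00])}
```

View pics/w1.png

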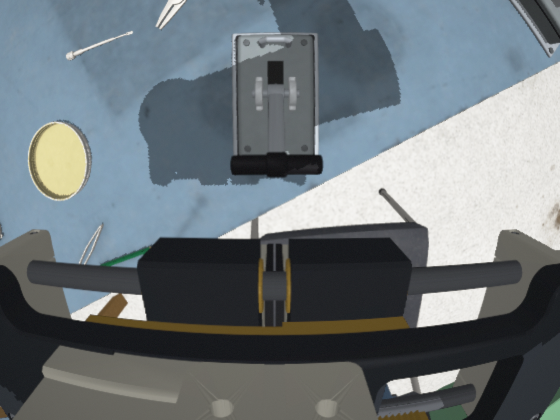

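The wrist view shows the isolator straight ahead and aligned with the tool. The crossbar is centred at (276,165), spanning 231–323, and the finger pads are at (275,285).

Run:
```python
from h import *
np.set_printoptions(precision=4,suppress=True)
print(tri(ray('wrist',(276.5,165)),ray('top',(376.35,198.3)),ray('scene',(317.5,142))))
o,d=ray('wrist',(276.5,165));print(o+d*(.137-o[2])/d[2])
m=camera_model('wrist');p=get_state()['eef_pos']
for dz in(0,.02,.05):
    c=R.from_euler('xyz',m['rotation']).inv().apply(p+[0,0,dz]-m['xyz']);th=np.arccos(c[2]/np.linalg.norm(c));print(m['cx']+m['fx']*th*c[0]/np.hypot(*c[:2]),m['cy']+m['fy']*th*c[1]/np.hypot(*c[:2]))
```

```text
(array([ 0.5186, -0.2916,  0.1337]), [np.float64(0.0008397186752734783), np.float64(0.0010359192842878712), np.float64(0.00029388075137996514)])
[ 0.518  -0.2906  0.137 ]
275.98300884451123 260.23635705307214
276.2090343002422 277.40547155714745
276.65781152054296 312.0509433409167
```

Three views agree: the bar is at (0.518,-0.291,~0.137), so the tool stands 39 mm behind it. I'll go down to z 0.125 and then push along (-0.887,0.462).

>>> {"fn": "apply_moves", "kwargs": {
  "steps": [
    {"translation": [0,0,-0.03],"rotation": [0,0,0]},
    {"translation": [0,0,-0.08],"rotation": [0,0,0]},
    {"translation": [0,0,-0.14],"rotation": [0,0,0]},
    {"translation": [0,0,-0.2],"rotation": [0,0,0]},
    {"translation": [0,0,-0.26],"rotation": [0,0,0]},
    {"translation": [0,0,-0.32],"rotation": [0,0,0]},
    {"translation": [0,0,-0.36],"rotation": [0,0,0]},
    {"translation": [0,0,-0.39],"rotation": [0,0,0]},
    {"translation": [0,0,-0.4],"rotation": [0,0,0]},
    {"translation": [0,0,-0.4],"rotation": [0,0,0]}
  ]
}}

```text
t: 2.65
eef_pos: [0.5499, -0.3115, 0.126]
ee_rot: [-3.141, -0.001, 2.65]
force: [0.1, -0.1, -0.2]
width: 0.0007
gripper_force: 0.0
```

>>> {"fn": "apply_moves", "kwargs": {
  "steps": [
    {"translation": [-0.02,0.01,0.004],"rotation": [0,0,0]},
    {"translation": [-0.043,0.022,0.008],"rotation": [0,0,0]},
    {"translation": [-0.064,0.033,0.012],"rotation": [0,0,0]},
    {"translation": [-0.085,0.044,0.016],"rotation": [0,0,0]},
    {"translation": [-0.107,0.055,0.02],"rotation": [0,0,0]},
    {"translation": [-0.128,0.066,0.024],"rotation": [0,0,0]},
    {"translation": [-0.149,0.078,0.028],"rotation": [0,0,0]},
    {"translation": [-0.17,0.089,0.032],"rotation": [0,0,0]},
    {"translation": [-0.192,0.1,0.036],"rotation": [0,0,0]},
    {"translation": [-0.213,0.111,0.04],"rotation": [0,0,0]}
  ]
}}

```text
t: 3.48
eef_pos: [0.4991, -0.2837, 0.139]
ee_rot: [3.141, 0.006, 2.651]
force: [3.9, -0.6, 2.3]
width: 0.0002
gripper_force: 1.7
```

Contact made with about 4 N, as expected. I'll carry on past upright.

>>> {"fn": "apply_moves", "kwargs": {
  "steps": [
    {"translation": [-0.02,0.01,0.004],"rotation": [0,0,0]},
    {"translation": [-0.043,0.022,0.008],"rotation": [0,0,0]},
    {"translation": [-0.064,0.033,0.012],"rotation": [0,0,0]},
    {"translation": [-0.085,0.044,0.016],"rotation": [0,0,0]},
    {"translation": [-0.107,0.055,0.02],"rotation": [0,0,0]},
    {"translation": [-0.128,0.066,0.024],"rotation": [0,0,0]},
    {"translation": [-0.149,0.078,0.028],"rotation": [0,0,0]},
    {"translation": [-0.17,0.089,0.032],"rotation": [0,0,0]},
    {"translation": [-0.192,0.1,0.036],"rotation": [0,0,0]},
    {"translation": [-0.213,0.111,0.04],"rotation": [0,0,0]}
  ]
}}

```text
t: 4.32
eef_pos: [0.4433, -0.2553, 0.1466]
ee_rot: [-3.142, -0.0, 2.65]
force: [0.6, 0.2, 0.6]
width: 0.0003
gripper_force: 0.0
```

Run:
```python
from station import *
import cv2,numpy as np
a=grab_frame('wrist'); b=grab_frame('top')[150:360,100:420]
cv2.imwrite('pics/w2.png',np.vstack([cv2.resize(a[:300],(560,300)),cv2.resize(b,(457,300))[:, :] if 0 else cv2.copyMakeBorder(cv2.resize(b,(457,300)),0,0,0,103,cv2.BORDER_CONSTANT)]))
```

```text
(no output)
```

View pics/w2.png

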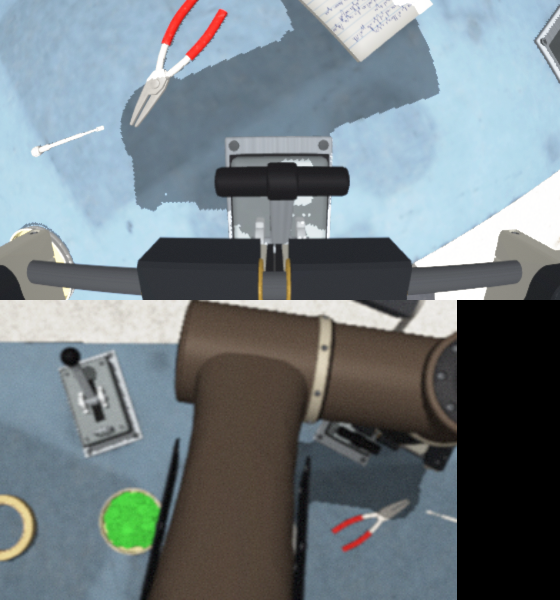

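The lever is past upright, with its bar at (282,181) in the wrist view, and the ball lever is untouched. I'll raise the tool straight up and measure the bar's resting place.

>>> {"fn": "apply_moves", "kwargs": {
  "steps": [
    {"translation": [0.01,-0.005,0.02],"rotation": [0,0,0]},
    {"translation": [0.03,-0.015,0.06],"rotation": [0,0,0]},
    {"translation": [0.05,-0.025,0.12],"rotation": [0,0,0]},
    {"translation": [0.08,-0.04,0.2],"rotation": [0,0,0]},
    {"translation": [0.1,-0.05,0.28],"rotation": [0,0,0]},
    {"translation": [0.12,-0.06,0.34],"rotation": [0,0,0]},
    {"translation": [0.14,-0.07,0.38],"rotation": [0,0,0]},
    {"translation": [0.15,-0.08,0.4],"rotation": [0,0,0]},
    {"translation": [0.15,-0.08,0.4],"rotation": [0,0,0]},
    {"translation": [0.15,-0.08,0.4],"rotation": [0,0,0]}
  ]
}}

```text
t: 5.25
eef_pos: [0.4814, -0.2756, 0.2461]
ee_rot: [3.141, -0.001, 2.65]
force: [-0.8, -0.7, -0.1]
width: 0.0004
gripper_force: 0.0
```

Run:
```python
from h import *
import cv2
m=camera_model('wrist'); a=grab_frame('wrist'); b=grab_frame('top')
def proj(P):
    c=R.from_euler('xyz',m['rotation']).inv().apply(np.array(P)-m['xyz']);th=np.arccos(c[2]/np.linalg.norm(c));r=m['fx']*th/np.hypot(*c[:2]);return np.array([m['cx']+r*c[0],m['cy']+r*c[1]])
C=np.array([.4635,-.2635]);u=np.array([-.887,.462])
for ang in(40,35,30):
    t=np.radians(ang);P=[*(C+u*.095*np.sin(t)),.064+.095*np.cos(t)];q=proj(P);print(ang,q)
    if ang==40: cv2.circle(a,tuple(int(round(v)) for v in q),3,(0,0,255),-1)
cv2.imwrite('pics/w3.png',a); print(get_state()['eef_pos'],get_state()['force'])
```

```text
40 [277.20016235 108.83306615]
35 [277.35357192 116.70682801]
30 [277.50888457 125.42107999]
[ 0.48082906 -0.27534165  0.24555023] [ 0.64275312 -0.19911659  0.23920312]
```

View pics/w3.png

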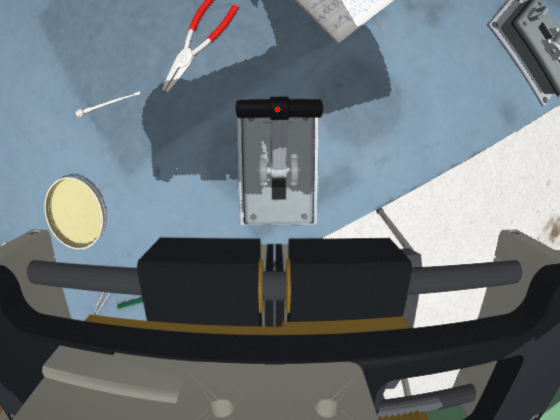

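The bar rests at (280,108), where a full 40° OFF lean projects to (277,109); 35° would be at row 117. It is fully home and the tool is clear, so I'm handing in.

```bash
python3 -c "
from station import *
print(job_done())"
```

```text
the job is handed in; nothing more can be done
None
```

The crossbar isolator is switched off, its lever measured at the full 40° OFF position; the ball-lever isolator was never touched, the arm is clear, and the job was handed in at about 5.4 s.

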